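Shuttle the red car through the tunnel and brake it beside the cone

TASK

Push the little rail trolley with the red car by its blue sprung tail, so that it rolls through the wooden tunnel in one run at about 0.15 m/s; meanwhile bring the gripper over to the far side of the tunnel and brake the trolley gently at its yellow sprung nose, so that it comes to rest with its white middle line beside the orange cone. It must never strike the red end stop nor roll back into the tunnel; do not slam into it or touch the tray or car on top, leave the other trays alone, and finish with the trolley released and standing still.

Things in the scene. Friction and masses are not known exactly. Their poses are not given: they have to be found in the camera images.
- track: Birch plywood rail track, fixed: board 860 mm long, 130 mm wide, 12 mm thick, with two aluminium rails. Origin on the table under the middle of the tunnel; x = travel direction along the track, y to the left of travel (away from the robot), z up. The rear stop (36 mm high over the table) has its face at x -360 mm.
- tunnel (a point): Middle of the tunnel, on the table. Wooden arch over the track from 40 mm before to 40 mm past this point, 206 mm wide and 142 mm high outside, opening 170 mm wide and 120 mm high: the trolley passes through, the gripper does not.
- end_stop (a point): Middle of the upper front edge of the red end stop, 400 mm past the middle of the tunnel, 36 mm over the table; the stop is 100 mm wide, 30 mm thick.
- runner (a joint): Position in m of the trolley's middle along the track's x (0 = middle of the tunnel). It starts at rest at -0.24 to -0.18; the nose meets the end stop at +0.32, the tail the rear stop at -0.28. Ball-bearing wheels: rolling friction about 0.007 N plus 0.03 N per m/s, so it coasts a long way.
- trolley: Plywood trolley on the rails; total moving mass nominally 0.75 kg (differs by up to 25 percent). Body 90 mm long, 96 mm wide, 35 to 75 mm over the table, white line across its middle with a pointer to the cone side. Origin at table height under its middle, axes as the track's. The free faces of nose and tail lie 80 mm ahead of and behind the middle. It cannot leave the rails.
- cargo: Clear tray 86 x 70 x 16 mm on the trolley's deck with the red die-cast car (70 x 30 mm), fixed to it; it reaches up to 104 mm over the table. Origin at table height under the trolley's middle. Not to be touched.
- nose (a joint): How far in m the yellow front cap is pressed in (0 free, 0.035 fully in). Spring 20 N/m with 0.08 N preload and hardly any damping: the trolley bounces off anything held still in front of it.
- tail (a joint): The same for the blue rear cap.
- nose_face (a point): Centre of the yellow cap's front face, 90 mm wide, 36 mm high, from 37 to 73 mm over the table; 80 mm ahead of the trolley's middle when free. A fingertip 47 mm over the table presses it and passes over the stops.
- tail_face (a point): Centre of the blue cap's rear face, of the same size; 80 mm behind the trolley's middle when free.
- cone: Orange traffic cone with a white band, 46 mm square foot, 74 mm high, fixed on the table beside the track on the side away from the robot, 115 mm from the track's centre line. It is the mark: it stands 220 to 280 mm past the middle of the tunnel. Origin under its middle, axes as the track's.
- tray_black: Loose bystander: clear tray 86 x 70 x 16 mm with a black car, 31 mm high in all. Origin under its middle.
- tray_silver: Loose bystander: the same with a silver car.
- tray_empty: Loose bystander: the same tray, empty.
Mind the look-alikes: they are no part of the job. Of the things that look like the cone, take the one that is farthest from the robot's base at the start.

How it is judged (in metres and radians):
On the way, in this order (a step that is already met when the one before it is completed fails the run):
1. the trolley has rolled right out of the tunnel (value of joint runner above 0.14 m), for 0.1 s.
2. the trolley stands still with its middle line beside the cone (x of trolley in the frame of cone between -0.018 and 0.018 m and velocity of joint runner between -0.01 and 0.01 m/s), for 0.5 s.
At the end, for the whole second after the job is handed in: The trolley's middle is within 18 mm of the cone along the track and slower than 0.01 m/s, with nothing touching it (all of step 2).
It fails at once if the trolley strikes the end stop or the rear stop (value of joint runner above 0.316 m or value of joint runner below -0.276 m).
It fails at once if the trolley stalls, creeps (under 0.05 m/s) or rolls back in the tunnel or just behind it (value of joint runner between -0.05 and 0.13 m and velocity of joint runner below 0.05 m/s).
It fails at once if the trolley races (over 0.35 m/s) or the fingers slam into it (over 8 N) (velocity of joint runner above 0.35 m/s or velocity of joint runner below -0.35 m/s or contact force between the fingers and trolley above 8 N).
It fails at once if the tray or car on the trolley is touched (contact force between any of the fingers, the arm and cargo above 0.5 N).
It fails at once if a bystander tray is shifted (distance of any of tray_black, tray_silver, tray_empty from where it was at the start of the episode above 0.02 m).
It also fails if it takes over 32 s, if anything falls off the work surface, if the arm or the gripper's body presses on something with over 40 N, if the wrist force passes 120 N, or if a joint passes its speed limit or range.

ROBOT

A 6-joint arm with a two-finger parallel gripper is mounted at the origin on the work surface. World frame = base frame: x ahead of the robot, y to its left, z up, the work surface at z = 0. Lengths are in m, angles in degrees, forces in N, time in s.
With the tool pointing down it reaches from about 0.25 to 0.725 m from the base axis. Payload 9.7 kg.
Tool frame: the origin (TCP) lies between the finger pads; the fingertips stand bot.tcp_to_tips ahead of it and the grasp point (between the pads) lies 2 mm behind it (bot.tcp_to_tips is the distance from the TCP to the fingertips, in m); z points along the fingers, y is the line along which they close (so a half turn about z gives the same grasp; the last joint's range is limited). The gripper opens to 85 mm and grips with 20 to 120 N. Pads are 22 mm wide; open, the fingers measure 114 mm over their backs; the gripper's body (76 mm by 85 mm) begins 54 mm behind the grasp point. The pads swing forward as they close: fully open they stand 13 mm farther back than shut.
Start: joints at [-65.718, 4.979, 10.078, 95.1, 0, 90], TCP at [0.226, -0.501, 0.248] pointing down, gripper open.
Joint ranges: [-179.16, 179.16], [-48.56, 103.87], [-65.8, 70.77], [-126.05, 130.52], [-82.76, 87.17], [-180, 180]. Speed limits (degrees/s): [127.2, 127.2, 147.25, 180, 180, 180].

INTERFACE

Orientations are given as [roll, pitch, yaw] about the fixed x, y, z axes, in that order (R = Rz(yaw) Ry(pitch) Rx(roll)).
In Python, from workcell import sensors, camera, camera_params, bot gives the robot as it stands.
- The arm moves only by the tool apply_moves, never from a script. Its argument "motion" is a list of rows, each an object with "jaw": the opening, from -1 (shut) to 1 (fully open); "xyz": the shift along the tool's x, y, z in mm, a list of three; "twist": the turn about the tool's z in rad. A call has 1 to 5 rows; each row is the pose to reach, as a shift and turn from the pose commanded when the call began, along the tool's axes at that moment; what a row does not reach only later rows make up. A row lasts 1/8 s, in which the tool goes at most 62.5 mm and 10.7 degrees, less where a joint would pass 70% of its speed; a pose out of reach is approached as far as the arm can. A call with a gripper value outside its range is refused whole. The fingers move at their own pace and stop on an object; "grip_force" is the grip in N (left out, the last holds). Time passes only in rows, so rows that repeat a pose let the fingers close. It gives the time, the measured TCP pose, the force, the opening and the grip force at its end, in the units of the state.
- sensors.get_obs(): the state, without advancing time (a new reading comes with each control period).
- camera(name): name is "side" or "top" or "wrist"; returns (picture, depth): 400x640x3 uint8, red, green, blue; 400x640 float32, m along the optical axis (not along the pixel's ray), 0 where there is no reading.
- camera_params(name): a dict with "mtx" (3x3 intrinsics, pixels), "rvec" (rotation vector, rad) and "tvec" (3), from world to camera coordinates, as OpenCV has them. Camera axes: x right, y down, z forward; pixel columns grow to the right and rows downward; lengths in m; the calibration is good to about 2 mm. A picture is of the moment at which its call begins: read the wrist's pose just before it. camera_params takes no time and is no camera call; for the wrist camera it gives the pose at the moment of the call.
- bot.job_done(): hands the job in; it is judged then, once.
The state is a dict: "time": time; "q": joint angles; "qd": joint speeds; "joint_efforts": joint torques, N m; "ee_pos": TCP position; "tcp_rot": TCP orientation; "wrist_force": force on the tool from outside, world axes, zero at the start; "torque": the same for the moment, N m; "opening": finger opening in m; "grasp_force": force on a finger pad.
Only numpy, scipy, OpenCV 4.12 (cv2) and the standard library are available. Lean on these libraries where they do the work, as an engineer would, in place of code of your own. Each camera call takes 0.05 s, during which the arm holds its last target. There are 200 camera calls.

## Working session

There is one attempt and no reset: what is moved stays moved. The work goes in short steps, Python scripts to look and compute and a tool call to move; the robot and the scene stay as the last step left them, time stands still between calls to the robot, and variables do not carry over. Pictures are saved under pics/ and viewed, at most 10 in all, crops included, and the job is handed in when it is done.

Besides the shell and the picture viewer there is one more tool, called after "Emit:" as name(argument=value, ...), one argument or row to a line, values as JSON. apply_moves: Moves the arm, as the interface text tells. Its arguments: {"type":"object","properties":{"motion":{"type":"array","items":{"type":"object","properties":{"jaw":{"type":"number"},"xyz":{"type":"array","items":{"type":"number"}},"twist":{"type":"number"}}}},"grip_force":{"type":"number"}},"required":["motion"]}

```bash
mkdir -p pics; ls; python3 - <<'E'
from workcell import sensors, camera, camera_params, bot
import cv2,numpy as np
for n in("side","top"):
    p,d=camera(n); cv2.imwrite(f"pics/{n}0.png",p[...,::-1]); np.save(n+"d.npy",d)
    c=camera_params(n); R=cv2.Rodrigues(np.array(c["rvec"]))[0]; print(n,c["mtx"],-R.T@np.array(c["tvec"]).ravel(),R[2])
print(sensors.get_obs(),bot.tcp_to_tips)
E
```

```text
pics
side [[447.23968497   0.         321.18625118]
 [  0.         447.23968497 201.18302631]
 [  0.           0.           1.        ]] [0.28646043 0.70768491 0.84989911] [ 0.2549303  -0.67793575 -0.68950247]
top [[371.27693839   0.         323.28038664]
 [  0.         371.27693839 203.5865541 ]
 [  0.           0.           1.        ]] [ 0.47377111 -0.09807911  0.92540924] [ 0.11599837  0.00382747 -0.99324203]
{'time': 0.1, 'q': array([-6.57191058e+01,  5.00709748e+00,  1.00394208e+01,  9.50979978e+01,
       -5.58807193e-04,  8.99998481e+01]), 'qd': array([-0.00849308, -0.01632439,  0.04550891, -0.06610992, -0.06947118,
        0.00397799]), 'joint_efforts': array([ 1.44477108e-04, -5.21564233e+01,  4.65653121e+01,  1.60316663e-02,
       -1.99488034e-05, -1.51923376e-05]), 'ee_pos': array([ 0.2260922 , -0.50119061,  0.24766593]), 'tcp_rot': array([-1.79934326e+02,  5.58632707e-04,  2.42810468e+01]), 'wrist_force': array([-0.4257135 ,  0.72654605,  0.17229652]), 'torque': array([-0.04489814, -0.03710937,  0.00890797]), 'grasp_force': 0.0, 'opening': 0.08511843764425739} 0.017
```

View pics/side0.png

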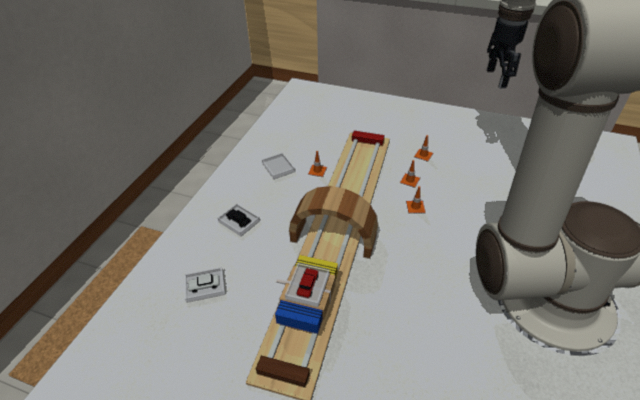

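View pics/top0.png

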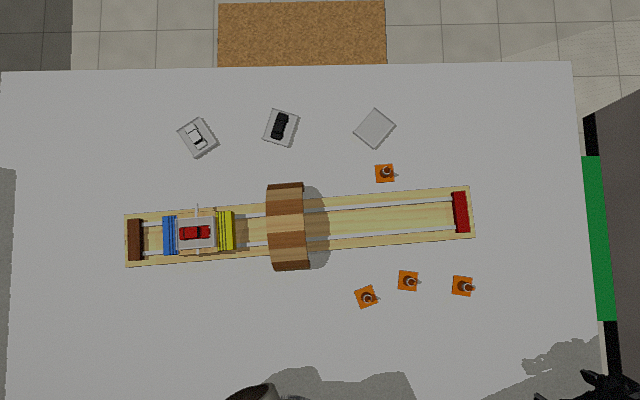

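The top view shows the rear stop at (135,240), trolley at (197,233), tunnel at (288,227) and end stop at (461,212). The target cone, on the far side of the track, is at (385,173). The side view agrees: the cone is at (317,165) and the trolley at (308,285).

```bash
cat > h.py <<'E'
from workcell import sensors, camera, camera_params, bot
import cv2,numpy as np
def cloud(n):
    c=camera_params(n); p,d=camera(n); R=cv2.Rodrigues(np.array(c["rvec"]))[0]; K=np.array(c["mtx"])
    v,u=np.mgrid[:400,:640]; X=np.stack([(u-K[0,2])/K[0,0]*d,(v-K[1,2])/K[1,1]*d,d],-1)
    W=(X-np.array(c["tvec"]).ravel())@R; W[d==0]=np.nan
    return p,cv2.cvtColor(p,cv2.COLOR_RGB2HSV).astype(int),W
COL=dict(red=(0,4,150,70),red2=(174,180,150,70),orange=(5,14,150,120),yellow=(24,34,150,90),blue=(100,125,130,60))
def seg(h,k):
    a,b,s,v=COL[k]; return (h[...,0]>=a)&(h[...,0]<=b)&(h[...,1]>=s)&(h[...,2]>=v)
E
python3 - <<'E'
from h import *
for n in("top","side"):
    p,h,W=cloud(n)
    for k in COL:
        m=seg(h,k).astype('uint8'); N,L,S,C=cv2.connectedComponentsWithStats(m)
        for i in range(1,N):
            if S[i,4]<50: continue
            P=W[(L==i)]; P=P[~np.isnan(P[:,0])]
            r=cv2.minAreaRect(P[:,:2].astype('float32')*1000)
            print(n,k,C[i].round(),S[i,4],"med",np.median(P,0).round(4),"z",np.percentile(P[:,2],[2,98]).round(3),"rect",np.round(r[0],1),np.round(r[1],1),round(r[2],1))
    # board: z 8..18 mm wood
    m=(W[...,2]>.005)&(W[...,2]<.017)&(h[...,1]>60)&(h[...,0]>12)&(h[...,0]<28)
    N,L,S,C=cv2.connectedComponentsWithStats(m.astype('uint8'))
    P=np.concatenate([W[L==i] for i in range(1,N) if S[i,4]>150])
    print(n,"board",cv2.minAreaRect(P[:,:2].astype('float32')*1000),np.median(P[:,2]))
    m=(W[...,2]>.075)&(W[...,2]<.15)&(h[...,0]>5)&(h[...,0]<22)&(h[...,1]>60)
    P=W[m&(W[...,0]>.2)]; print(n,"tunnel",np.median(P,0),np.percentile(P[:,:2],[3,97],axis=0))
E
```

```text
top red [461. 212.] 379 med [ 0.5509 -0.425   0.037 ] z [0.034 0.04 ] rect [ 552.6 -425.7] [97.8 28.7] 3.5
top red [204. 231.] 95 med [0.512  0.1731 0.0947] z [0.092 0.097] rect [513.6 173.7] [28.2 21.7] 10.3
top red [188. 232.] 170 med [0.5118 0.2044 0.1044] z [0.092 0.108] rect [510.4 207.9] [25.3 44.2] 2.6
top yellow [225. 231.] 440 med [0.5142 0.1292 0.074 ] z [0.071 0.077] rect [515.7 130.6] [34.5 89.9] 87.9
top blue [169. 235.] 455 med [0.5072 0.2611 0.074 ] z [0.071 0.077] rect [506.8 271.8] [88.4 58.4] 3.6
top board ((527.2069702148438, -32.037322998046875), (129.88743591308594, 859.0970458984375), 3.8010036945343018) 0.012910017832308465
top tunnel [ 0.51899438 -0.00993541  0.12945601] [[ 0.43549687 -0.05223225]
 [ 0.61342631  0.20112944]]
side red [369. 136.] 180 med [ 0.5468 -0.4183  0.0349] z [0.03  0.039] rect [ 551.7 -420.4] [94.7 33. ] 4.9
side red [308. 277.] 194 med [0.511  0.1943 0.1023] z [0.091 0.106] rect [510.8 191. ] [26.1 53. ] 6.5
side red [304. 292.] 91 med [0.5091 0.2265 0.0925] z [0.089 0.096] rect [509.9 224. ] [26.8 19. ] 8.1
side orange [423. 155.] 82 m
[... 167 characters left out ...]
656.9 -244.6] [43.4 40.3] 3.1
side orange [409. 181.] 100 med [ 0.3878 -0.2856  0.0032] z [-0.     0.008] rect [ 389.1 -293.4] [47.9 42.9] 87.5
side orange [415. 208.] 126 med [ 0.3526 -0.1826  0.0031] z [-0.001  0.008] rect [ 352.4 -189.1] [43.  45.9] 18.0
side yellow [318. 263.] 304 med [0.5126 0.1302 0.072 ] z [0.069 0.075] rect [516.2 134.5] [89.  33.7] 1.6
side blue [298. 316.] 994 med [0.5056 0.2694 0.0712] z [0.043 0.074] rect [507.  261.2] [89.5 37.9] 4.9
side board ((526.7147216796875, -28.53271484375), (130.87989807128906, 857.9805297851562), 3.7607340812683105) 0.01102447305918463
side tunnel [0.50784287 0.00276066 0.12538839] [[ 0.43382334 -0.04824746]
 [ 0.60552283  0.17215982]]
```

Emit:
apply_moves(
  motion=[
    {"jaw":-1,"xyz":[30,-41,0],"twist":0.0715},
    {"jaw":-1,"xyz":[59,-83,0],"twist":0.143},
    {"jaw":-1,"xyz":[89,-124,0],"twist":0.2145},
    {"jaw":-1,"xyz":[119,-166,0],"twist":0.286},
    {"jaw":-1,"xyz":[148,-207,0],"twist":0.3575},
  ],
  grip_force=20,
)

```text
time: 0.82
ee_pos: [0.2759, -0.2502, 0.2482]
tcp_rot: [180.0, -0.0, 3.6]
wrist_force: [0.0, 0.8, 1.0]
opening: 0.0003
grasp_force: 0.0
```

```bash
python3 - <<'E'
from h import *
COL["orange"]=(4,16,140,90)
P,h,W=cloud("top")
for k in("orange","yellow"):
    m=seg(h,k).astype('uint8'); N,L,S,C=cv2.connectedComponentsWithStats(m)
    for i in range(1,N):
        if S[i,4]<30: continue
        Q=W[L==i]; Q=Q[Q[:,2]<.02] if k=="orange" else Q
        if len(Q)>10: print(k,C[i].round(),S[i,4],np.round(cv2.minAreaRect(Q[:,:2].astype('float32')*1000)[:2],1).tolist())
print(h[168:180:3,376:398:4,:2].tolist())
o=sensors.get_obs();print(o["ee_pos"],o["tcp_rot"])
E
```

```text
orange [384. 173.] 225 [[656.5, -249.1], [45.4, 45.5]]
orange [407. 280.] 255 [[389.5, -295.3], [44.7, 45.3]]
orange [461. 285.] 259 [[375.0, -427.0], [45.6, 45.3]]
orange [365. 297.] 241 [[352.7, -192.8], [45.4, 44.8]]
yellow [225. 231.] 444 [[516.0, 133.5], [89.0, 35.1]]
[[[16, 249], [16, 255], [14, 135], [13, 255], [13, 201], [0, 3]], [[16, 255], [10, 255], [13, 203], [9, 255], [12, 248], [10, 5]], [[16, 247], [13, 255], [10, 34], [10, 100], [13, 255], [23, 19]], [[15, 255], [15, 239], [10, 255], [15, 255], [15, 255], [120, 2]]]
[ 0.2761531  -0.24635947  0.24885214] [-1.79912549e+02 -5.76361715e-02  3.49976431e+00]
```

Emit:
apply_moves(
  motion=[
    {"jaw":-1,"xyz":[26,-56,0]},
    {"jaw":-1,"xyz":[52,-112,0]},
    {"jaw":-1,"xyz":[78,-168,0]},
    {"jaw":-1,"xyz":[104,-224,0]},
    {"jaw":-1,"xyz":[130,-280,0]},
  ],
)

```text
validation failed for argument at $.mo...
```

Emit:
apply_moves(
  motion=[
    {"jaw":-1,"xyz":[26,-56,0]},
    {"jaw":-1,"xyz":[52,-112,0]},
    {"jaw":-1,"xyz":[78,-168,0]},
    {"jaw":-1,"xyz":[105,-224,0]},
    {"jaw":-1,"xyz":[132,-281,0]},
  ],
)

```text
validation failed for argument at $.mo...
```

```bash
python3 - <<'E'
from h import *
camera("side");o=sensors.get_obs();print(o["ee_pos"],o["tcp_rot"],o["time"])
E
```

```text
[ 0.27628975 -0.2486461   0.24888338] [ 1.79991545e+02 -6.41949946e-02  3.88702546e+00] 0.925
```

Emit:
apply_moves(
  motion=[
    {"jaw":-1,"xyz":[26,-56,0],"twist":0},
    {"jaw":-1,"xyz":[52,-112,0],"twist":0},
    {"jaw":-1,"xyz":[78,-168,0],"twist":0},
    {"jaw":-1,"xyz":[104,-224,0],"twist":0},
    {"jaw":-1,"xyz":[130,-280,0],"twist":0},
  ],
)

```text
time: 1.55
ee_pos: [0.3881, 0.0315, 0.2484]
tcp_rot: [-179.7, -0.0, 4.4]
wrist_force: [1.7, -1.0, -0.5]
opening: 0.0001
grasp_force: 0.0
```

Emit:
apply_moves(
  motion=[
    {"jaw":-1,"xyz":[26,-56,0],"twist":0},
    {"jaw":-1,"xyz":[52,-112,0],"twist":0},
    {"jaw":-1,"xyz":[78,-168,0],"twist":0},
    {"jaw":-1,"xyz":[105,-224,0],"twist":0},
    {"jaw":-1,"xyz":[132,-281,0],"twist":0},
  ],
)

```text
time: 2.17
ee_pos: [0.4843, 0.0866, 0.2489]
tcp_rot: [-177.3, 0.1, 8.8]
wrist_force: [0.8, -0.6, -0.7]
opening: -0.0001
grasp_force: 0.0
```

```bash
python3 - <<'E'
from h import *
for i in range(4):
  camera("side");o=sensors.get_obs();print(o["ee_pos"],o["tcp_rot"],o["time"])
E
```

```text
[0.4857087  0.08695662 0.24832937] [-1.77259583e+02  1.00570789e-01  8.77134306e+00] 2.225
[0.4845677  0.08666161 0.24830409] [-1.77268002e+02  1.56876421e-01  8.75329045e+00] 2.275
[0.48376656 0.08645877 0.24858322] [-1.77270073e+02  1.68244440e-01  8.73774869e+00] 2.325
[0.48330191 0.0863672  0.24882951] [-1.77268352e+02  1.57284398e-01  8.72716049e+00] 2.375
```

```bash
python3 - <<'E'
from h import *
o=sensors.get_obs();print(o["q"].round(1),o["joint_efforts"].round(1),o["wrist_force"])
E
```

```text
[  8.6  -3.    2.   95.2   2.7 179.9] [  0.1 -42.1  46.7  -0.2   0.2  -0. ] [-0.5925084   0.14515918 -0.9378954 ]
```

Emit:
apply_moves(
  motion=[
    {"jaw":-1,"xyz":[0,0,0],"twist":-0.18},
    {"jaw":-1,"xyz":[0,0,0],"twist":-0.36},
    {"jaw":-1,"xyz":[0,0,0],"twist":-0.54},
    {"jaw":-1,"xyz":[0,0,0],"twist":-0.72},
    {"jaw":-1,"xyz":[0,0,0],"twist":-0.9},
  ],
)

```text
time: 3.0
ee_pos: [0.4828, 0.0863, 0.2495]
tcp_rot: [-178.3, -2.1, 60.6]
wrist_force: [-0.3, 0.7, -0.6]
opening: -0.0001
grasp_force: 0.0
```

```bash
python3 - <<'E'
from h import *
for i in range(3):
  camera("side")
o=sensors.get_obs();print(o["ee_pos"],o["tcp_rot"],o["time"],o["q"].round(1))
E
```

```text
[0.48300051 0.086407   0.24947763] [-178.23266757   -2.08709968   60.07391846] 3.15 [  8.7  -3.1   2.   95.2   2.7 128.5]
```

```bash
cat >> h.py <<'E'
from scipy.spatial.transform import Rotation as Ro
T=np.array([.5251,-.0116]); a=np.radians(3.8); t=np.array([np.sin(a),-np.cos(a)]); n=np.array([np.cos(a),np.sin(a)])
def pose():
    o=sensors.get_obs(); R=Ro.from_euler("xyz",o["tcp_rot"],degrees=True).as_matrix(); return o,R
def go(s,l,z):
    o,R=pose(); w=np.r_[T+s*t+l*n,z]; p=o["ee_pos"]
    print("t",round(o["time"],3),"s,l,z",((p[:2]-T)@t).round(4),((p[:2]-T)@n).round(4),p[2].round(4),"shift mm",(R.T@(w-p)*1000).round(1))
def troll():
    o,R=pose(); P,h,W=cloud("top"); m=seg(h,"yellow").astype('uint8')
    N,L,S,C=cv2.connectedComponentsWithStats(m); i=1+np.argmax(S[1:,4]); Q=W[L==i]; Q=Q[Q[:,2]>.06]
    c=np.array(cv2.minAreaRect(Q[:,:2].astype('float32'))[0]); r=(c-T)@t-.0625
    return o["time"],round(r,4),S[i,4]
E
python3 - <<'E'
from h import *
go(-.335,0,.2); o,R=pose(); print((R.T@np.r_[t,0]).round(3),(R.T@np.r_[n,0]).round(3),R[2].round(3)); print(troll())
E
```

```text
t 3.15 s,l,z -0.1006 -0.0355 0.2495 shift mm [212.7 -98.8  60.3]
[-0.831  0.554 -0.047] [ 0.555  0.832 -0.005] [ 0.036 -0.031 -0.999]
(3.15, np.float64(-0.2173), np.int32(41))
```

Emit:
apply_moves(
  motion=[
    {"jaw":-1,"xyz":[43,-20,12],"twist":-0.118},
    {"jaw":-1,"xyz":[85,-40,24],"twist":-0.236},
    {"jaw":-1,"xyz":[128,-60,36],"twist":-0.354},
    {"jaw":-1,"xyz":[170,-79,48],"twist":-0.472},
    {"jaw":-1,"xyz":[213,-99,60],"twist":-0.588},
  ],
)

```text
time: 3.82
ee_pos: [0.5024, 0.3247, 0.1999]
tcp_rot: [-179.7, -2.7, 94.0]
wrist_force: [-0.6, 0.5, 0.1]
opening: -0.0001
grasp_force: 0.0
```

```bash
python3 - <<'E'
from h import *
print(troll(),troll())
go(-.335,0,.067); o,R=pose(); print((R.T@np.r_[t,0]).round(4),(R.T@np.r_[n,0]).round(3),R[2].round(4),o["tcp_rot"],o["q"].round(1)); 
E
```

```text
(3.825, np.float64(-0.2069), np.int32(393)) (3.875, np.float64(-0.2015), np.int32(304))
t 3.925 s,l,z -0.339 -0.0009 0.198 shift mm [-10.2   2.  130.6]
[-0.9989 -0.0059 -0.047 ] [-0.006  1.    -0.008] [ 0.047  -0.0079 -0.9989] [-179.54959231   -2.69617968   94.11787453] [ 31.9  10.1  10.1  89.2   2.6 117.8]
```

Emit:
apply_moves(
  motion=[
    {"jaw":-1,"xyz":[-4,1,40],"twist":0},
    {"jaw":-1,"xyz":[-7,2,85],"twist":0},
    {"jaw":-1,"xyz":[-9,2,120],"twist":0},
    {"jaw":-1,"xyz":[-9,2,131],"twist":0},
  ],
)

```text
time: 4.42
ee_pos: [0.5029, 0.3195, 0.0668]
tcp_rot: [-179.5, -2.6, 93.8]
wrist_force: [-0.0, 0.4, 0.1]
opening: 0.0003
grasp_force: 0.0
```

```bash
python3 - <<'E'
from h import *
print(troll(),troll())
go(-.335,0,.067)
p,_=camera("side"); cv2.imwrite("pics/s1.png",cv2.resize(p[200:400,180:420,::-1],(720,600)))
E
```

```text
(4.425, np.float64(-0.2083), np.int32(444)) (4.475, np.float64(-0.2078), np.int32(403))
t 4.525 s,l,z -0.3325 0.0006 0.0685 shift mm [ 2.5 -0.6  1.6]
```

View pics/s1.png

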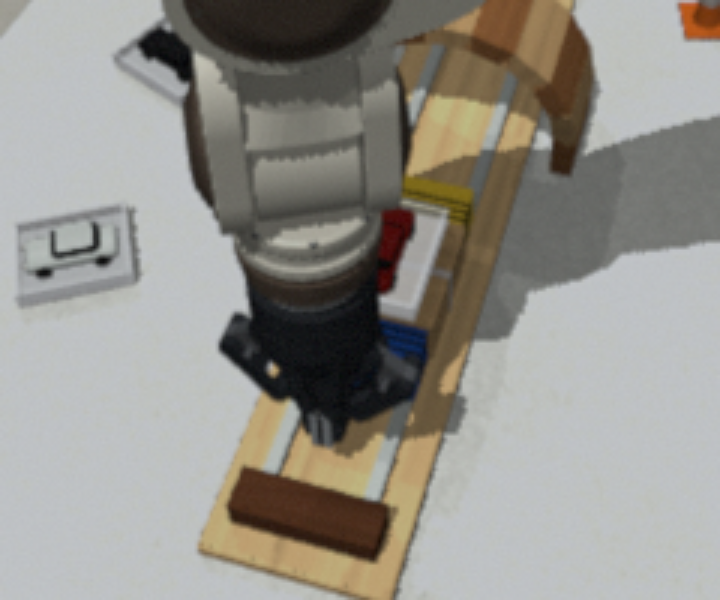

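The side crop shows the closed fingers at about (325,425), between the rear stop and the blue tail. I'll push now at a constant 0.08 m/s.

Emit:
apply_moves(
  motion=[
    {"jaw":-1,"xyz":[-10,0,0],"twist":0},
    {"jaw":-1,"xyz":[-20,0,-0.5],"twist":0},
    {"jaw":-1,"xyz":[-30,0,-1],"twist":0},
    {"jaw":-1,"xyz":[-40,0,-1.5],"twist":0},
    {"jaw":-1,"xyz":[-50,0,-2],"twist":0},
  ],
)

```text
time: 5.2
ee_pos: [0.5075, 0.27, 0.0686]
tcp_rot: [-179.7, -2.7, 94.0]
wrist_force: [-0.5, 0.2, 0.1]
opening: 0.0002
grasp_force: 0.2
```

Emit:
apply_moves(
  motion=[
    {"jaw":-1,"xyz":[-10,0,-0.5],"twist":0},
    {"jaw":-1,"xyz":[-20,0,-1],"twist":0},
    {"jaw":-1,"xyz":[-30,0,-1.5],"twist":0},
    {"jaw":-1,"xyz":[-40,0,-2],"twist":0},
    {"jaw":-1,"xyz":[-42,0,-20],"twist":0},
  ],
)

```text
time: 5.82
ee_pos: [0.5098, 0.2269, 0.0859]
tcp_rot: [-179.5, -2.7, 93.9]
wrist_force: [0.8, 0.2, 0.5]
opening: 0.0
grasp_force: 0.0
```

```bash
python3 - <<'E'
from h import *
for i in range(3): print(troll())
go(-.2,0,.177)
E
```

```text
(5.825, np.float64(-0.1215), np.int32(216))
(5.875, np.float64(-0.1205), np.int32(143))
(5.925, np.float64(-0.1181), np.int32(121))
t 5.975 s,l,z -0.2402 0.0023 0.0883 shift mm [-35.9  -2.7 -90.5]
```

Emit:
apply_moves(
  motion=[
    {"jaw":-1,"xyz":[3,0,-60],"twist":0},
    {"jaw":-1,"xyz":[-30,-1,-102],"twist":0},
    {"jaw":-1,"xyz":[-92,-1,-105],"twist":0},
    {"jaw":-1,"xyz":[-152,-2,-107],"twist":0},
    {"jaw":-1,"xyz":[-212,-2,-110],"twist":0},
  ],
)

```text
time: 6.6
ee_pos: [0.5242, 0.01, 0.1865]
tcp_rot: [-179.7, -2.7, 94.0]
wrist_force: [0.9, 0.4, 0.8]
opening: 0.0002
grasp_force: 0.0
```

Emit:
apply_moves(
  motion=[
    {"jaw":-1,"xyz":[-60,0,-3],"twist":0},
    {"jaw":-1,"xyz":[-120,0,-6],"twist":0},
    {"jaw":-1,"xyz":[-180,-1,-9],"twist":0},
    {"jaw":-1,"xyz":[-240,-1,-12],"twist":0},
    {"jaw":-1,"xyz":[-300,-1,-14],"twist":0},
  ],
)

```text
time: 7.22
ee_pos: [0.5443, -0.29, 0.1862]
tcp_rot: [-179.7, -2.7, 94.0]
wrist_force: [1.0, 0.3, 0.0]
opening: 0.0001
grasp_force: 0.0
```

```bash
python3 - <<'E'
from h import *
for i in range(2): print(troll())
go(.36,0,.068)
o,R=pose(); print((R.T@np.r_[t,0]).round(4),o["tcp_rot"])
E
```

```text
(7.225, np.float64(0.0721), np.int32(501))
(7.275, np.float64(0.0787), np.int32(503))
t 7.325 s,l,z 0.282 0.0 0.1845 shift mm [-83.4   0.8 112.7]
[-9.989e-01  9.000e-04 -4.710e-02] [-179.61645503   -2.69641563   93.72887477]
```

Emit:
apply_moves(
  motion=[
    {"jaw":-1,"xyz":[-4,0,50],"twist":0},
    {"jaw":-1,"xyz":[-7,1,98],"twist":0},
    {"jaw":-1,"xyz":[-8.5,1,116],"twist":0},
  ],
)

```text
time: 7.7
ee_pos: [0.5436, -0.29, 0.0668]
tcp_rot: [-179.5, -2.9, 94.0]
wrist_force: [0.2, -0.2, 1.1]
opening: 0.0003
grasp_force: 0.0
```

```bash
python3 - <<'E'
from h import *
for i in range(2): print(troll()); go(.285,0,.068)
E
```

```text
(7.7, np.float64(0.132), np.int32(459))
t 7.75 s,l,z 0.2791 -0.0001 0.066 shift mm [-5.8  0.1 -2.3]
(7.75, np.float64(0.1378), np.int32(480))
t 7.8 s,l,z 0.2794 0.0004 0.0683 shift mm [-5.6 -0.4  0. ]
```

Emit:
apply_moves(
  motion=[
    {"jaw":-1,"xyz":[-3,0,0],"twist":0},
    {"jaw":-1,"xyz":[-9.5,0,-0.5],"twist":0},
    {"jaw":-1,"xyz":[-16.5,0,-0.8],"twist":0},
    {"jaw":-1,"xyz":[-23.5,0,-1.1],"twist":0},
    {"jaw":-1,"xyz":[-30.5,0,-1.4],"twist":0},
  ],
)

```text
time: 8.43
ee_pos: [0.5468, -0.3224, 0.0698]
tcp_rot: [-179.7, -2.7, 94.0]
wrist_force: [-0.3, -0.5, 0.1]
opening: 0.0003
grasp_force: 0.0
```

Emit:
apply_moves(
  motion=[
    {"jaw":-1,"xyz":[-7,0,-0.3],"twist":0},
    {"jaw":-1,"xyz":[-14,0,-0.7],"twist":0},
    {"jaw":-1,"xyz":[-21,0,-1],"twist":0},
    {"jaw":-1,"xyz":[-28,0,-1.3],"twist":0},
    {"jaw":-1,"xyz":[-35,0,-1.6],"twist":0},
  ],
)

```text
time: 9.05
ee_pos: [0.5493, -0.3571, 0.0696]
tcp_rot: [-179.7, -2.7, 94.0]
wrist_force: [0.3, 0.0, 0.5]
opening: 0.0005
grasp_force: 0.0
```

```bash
python3 - <<'E'
from h import *
for i in range(3): print(troll()); go(.33,0,.068)
E
```

```text
(9.05, np.float64(0.2504), np.int32(443))
t 9.1 s,l,z 0.347 0.0012 0.0696 shift mm [16.9 -1.1  2.4]
(9.1, np.float64(0.2508), np.int32(443))
t 9.15 s,l,z 0.3466 0.0012 0.0696 shift mm [16.5 -1.1  2.3]
(9.15, np.float64(0.2506), np.int32(438))
t 9.2 s,l,z 0.3462 0.0012 0.0695 shift mm [16.1 -1.1  2.3]
```

Emit:
apply_moves(
  motion=[
    {"jaw":-1,"xyz":[-15,0,-1],"twist":0},
    {"jaw":-1,"xyz":[-30,0,-20],"twist":0},
    {"jaw":-1,"xyz":[-35,0,-70],"twist":0},
    {"jaw":-1,"xyz":[-35,0,-120],"twist":0},
    {"jaw":-1,"xyz":[-35,0,-120],"twist":0},
  ],
)

```text
time: 9.82
ee_pos: [0.5539, -0.3989, 0.1929]
tcp_rot: [180.0, -2.4, 94.0]
wrist_force: [0.1, -0.0, -1.0]
opening: -0.0
grasp_force: 0.0
```

```bash
python3 - <<'E'
from h import *
for i in range(5): print(troll())
p,h,W=cloud("side"); m=seg(h,"yellow"); Q=W[m&(W[...,2]>.06)]; c=np.array(cv2.minAreaRect(Q[:,:2].astype('float32'))[0]); m=seg(h,"orange")&(W[...,0]>.6)&(W[...,2]<.02)
d=np.array(cv2.minAreaRect(W[m][:,:2].astype('float32'))[0]); print("side trolley-cone",(c-d)@t-.0625)
p,_=camera("top"); cv2.imwrite("pics/t2.png",cv2.resize(p[130:280,320:500,::-1],(720,600)))
E
```

```text
(9.825, np.float64(0.2509), np.int32(446))
(9.875, np.float64(0.251), np.int32(444))
(9.925, np.float64(0.251), np.int32(441))
(9.975, np.float64(0.2509), np.int32(446))
(10.025, np.float64(0.2508), np.int32(450))
side trolley-cone 0.012323282784503703
```

View pics/t2.png

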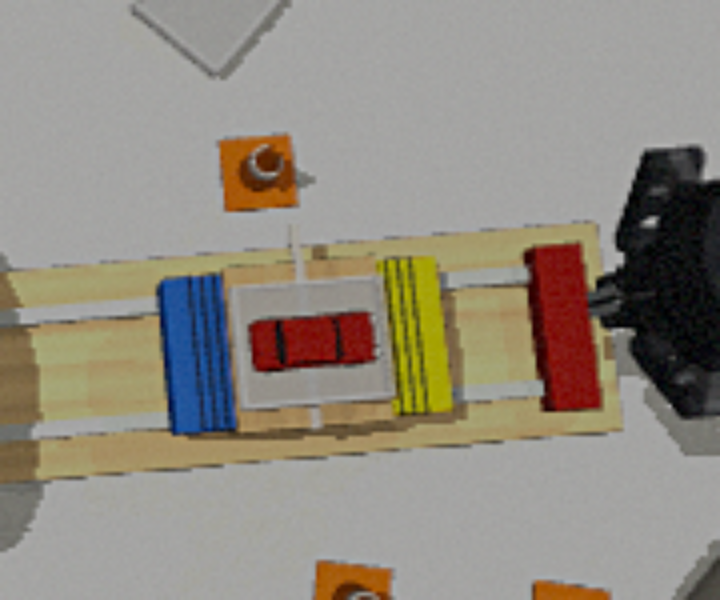

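```bash
python3 - <<'E'
from h import *
COL["orange"]=(3,18,130,60)
for n_ in("top","side"):
    p,h,W=cloud(n_); R=[]
    for k,zl,zh in(("yellow",.068,.08),("blue",.068,.08),("orange",-.004,.009)):
        m=seg(h,k)&(W[...,2]>zl)&(W[...,2]<zh)&(abs((W[...,:2]-T)@n-(.115 if k=="orange" else 0))<(.03 if k=="orange" else .05))
        s=((W[m][:,:2]-T)@t); s=s[(s>.1)&(s<.4)]; q=np.percentile(s,[1,50,99]); R.append(q); print(n_,k,len(s),q.round(4))
    print("mid caps-cone",(R[0][[0,2]].mean()+R[1][[0,2]].mean())/2-R[2][[0,2]].mean(), "outer", (R[0][2]+R[1][0])/2-R[2][[0,2]].mean())
E
```

```text
top yellow 444 [0.2967 0.3173 0.3304]
top blue 552 [0.1715 0.1876 0.2047]
top orange 217 [0.2237 0.2403 0.2675]
mid caps-cone 0.005229749212689816 outer 0.005342171354065117
side yellow 60 [0.3032 0.3239 0.3308]
side blue 293 [0.1668 0.1832 0.2032]
side orange 97 [0.2206 0.2352 0.2644]
mid caps-cone 0.008463410722710701 outer 0.0062811071110636385
```

```bash
python3 - <<'E'
from h import *
print(troll()); print(bot.job_done())
E
```

```text
(10.275, np.float64(0.2509), np.int32(441))
the job is handed in; nothing more can be done
None
```

The trolley rolled through the tunnel in one run at about 0.13 m/s, a little under the 0.15 m/s asked, and stands released and still with its middle line about 5–8 mm past the cone (limit 18 mm); the job is handed in, with no verdict shown.

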